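# Fan on, fume cabinet sash up to the mark

## Task

Get the solder-fume cabinet ready for work: first press the fan button on the switch box at its front right corner right down and let it come up again. Then, with the fingertips from beneath the lip, push the counterweighted sash smoothly up until its lip is level with the pointer on the left rail, leave it there and take the hand away. Do not pinch the lip, do not shift the pointer, and leave everything else on the bench where it stands.

Things in the scene. Friction and masses are not known exactly. Their poses are not given: they have to be found in the camera images.
- cabinet: Solder-fume cabinet, fixed: clear walls, aluminium frame, 360 wide (y) x 325 deep (x) x 380 mm tall. Origin: centre of its underside, z up; its front looks along its -x (to the robot). The front is a slope rising from 170 mm before the origin, leaning back 40 deg from upright, with a rail at each side (y +-170). Switch box 90 x 80 x 50 mm tall at the front right, centre x -155, y -230.
- fan_top (a point): Centre of the top of the fan button: black, round, 32 mm across, on the switch box at the cabinet's front right corner, about 72 mm above the bench; pressed straight down. Axes as the cabinet.
- fan (a joint): travel of the fan button in m: 0 up, 0.006 fully down; a spring returns it, fully down takes 5 N.
- lip (a point): Middle of the lip: a flat aluminium shelf along the sash's lower edge, 260 mm long (y), 14 thick (+-7 along z), its outer edge 21 mm from here. z: up the slope (40 deg off upright, away from the robot); y: along the lip to the left; x: square into the cabinet. The sash's face is 17 mm behind (+x), the apron below it 35 mm. About 108 mm up when down; free space beneath.
- sash (a joint): How far the sash (clear pane in an aluminium frame, 316 x 230 mm, sliding in the cabinet's sloping front) has slid up the slope, m: 0 down, 0.17 top stop. Hidden counterweights balance it: it stays where it is left; about 2 to 5 N along the slope moves it.
- mark (a point): The height mark: tip of a thin flat pointer (3 mm thick) on a small dark clamp on the cabinet's left rail, at a different height each time; it ends 7 mm from the line of the lip's left end. Axes as lip: the lip is level with it when both points lie at the same distance along that z (up the slope). It is no stop: the sash slides past it.
- rider (a joint): where the clamp with the pointer sits on its rail, m up the slope: the sash's lip is exactly level with the pointer when joint sash has this same value. Stiff (25 N); must not be shifted.
- lip_upper: upper 7 mm of the lip; origin at the lip's middle where the lip meets the slope (35 mm from lip along x), axes as lip
- lip_under: lower 7 mm of the lip, the side that is pushed; same origin and axes as the upper half
- spool: bystander: spool of wire, flanges 56 mm across, 50 mm tall, upright; origin at the centre of its underside, z up
- jar: bystander: small glass flux jar with a lid, 48 mm across, 65 mm tall; origin at the centre of its underside, z up
- tin: bystander: open steel tip-cleaner cup, 60 mm across, 50 mm tall; origin at the centre of its underside, z up
- board: bystander: loose circuit board lying flat, 80 (its x) x 60 (its y) mm, 16 mm tall with its parts; origin at the centre of its underside
- driver: bystander: screwdriver lying on the bench, 170 mm long along its x, under 35 mm tall
- meter: bystander: handheld multimeter lying on its back, 150 (its x) x 78 (its y) x 45 mm tall; origin at the centre of its underside
- spray: bystander: spray can, 52 mm across, 140 mm tall; origin at the centre of its underside, z up

How it is judged:
By the outcome, as a careful person would: the job done as asked, in the order asked, and still so for the second after the job is handed in, with the robot touching nothing.
It also fails if it takes over 43 s, if anything falls off the work surface, if the arm or the gripper's body presses on something with over 40 N, if the wrist force passes 120 N, or if a joint passes its speed limit or range.

## Robot

A 7-joint arm with a two-finger parallel gripper is mounted at the origin on the work surface. World frame = base frame: x ahead of the robot, y to its left, z up, the work surface at z = 0. Lengths are in m, angles in degrees, forces in N, time in s.
With the tool pointing down it reaches from about 0.425 to 0.875 m from the base axis. Payload 4.7 kg.
Tool frame: the origin (TCP) lies where the fingers leave the gripper's body, on its centre line; the fingertips stand 70 mm ahead of it and the grasp point (between the pads) lies 51 mm ahead of it (env.tip_reach is the distance from the TCP to the fingertips, in m); z points along the fingers, x is the direction in which the jaws open and shut, and the axes are right-handed (so a half turn about z gives the same grasp; the last joint's range is limited). The gripper opens to 87 mm and grips with 3 to 60 N. Pads are 19 mm wide; open, the fingers measure 117 mm over their backs; the gripper's body (75 mm by 190 mm) begins 51 mm behind the grasp point.
Start: joints at [-62.79, 18.392, -4.016, 83.108, 1.295, 78.541, -3.26], TCP at [0.289, 0.582, 0.292] pointing down, gripper open.
Joint ranges: [-163.93, 163.93], [-17.29, 119.83], [-79.2, 71.16], [3.27, 140.29], [-89.18, 269.18], [5.43, 117.66], [-154.24, 154.24]. Speed limits (degrees/s): [147.25, 147.25, 180, 180, 180, 180, 180].

## Interface

Orientations are given as [roll, pitch, yaw] about the fixed x, y, z axes, in that order (R = Rz(yaw) Ry(pitch) Rx(roll)).
In Python, from cell import env, optics, order gives the robot as it stands.
- The arm moves only by the shell command python3 -m creep 'ROWS' [FORCE]. ROWS is JSON, a list of rows, each a list of 7 numbers: the shift along the tool's x, y, z in cm, then the turn, a rotation vector about the tool's x, y, z in rad, then the opening, from 0 (shut) to 1 (fully open). A call has 1 to 20 rows; each row shifts and turns the pose as measured when the row begins, along the tool's axes as they then stand; what a row does not reach is not made up. A row lasts 1/10 s, in which the tool goes at most 50 mm and 8.59 degrees, less where a joint would pass 70% of its speed; a pose out of reach is approached as far as the arm can. A call with a gripper value outside its range is refused whole. The fingers move at their own pace and stop on an object; FORCE is the grip in N (left out, the last holds). Time passes only in rows, so rows that do not move let the fingers close. It gives the time, the measured TCP pose, the force and the opening at its end, in the units of the state.
- env.get_obs(): the state, without advancing time (a new reading comes with each control period).
- optics.read_camera(name): name is "scene" or "top" or "wrist"; returns a dict with "frame" (480x640x3 uint8, blue, green, red), "z_map" (480x640 float32, m along the optical axis (not along the pixel's ray), 0 where there is no reading), "fx", "fy", "cx", "cy" (pixels), "R" (3x3) and "t" (3): a world point X has camera coordinates R X + t; the wrist camera has in their place "hand_eye" (4x4, takes a point from camera to tool coordinates, whose origin is the TCP and whose axes are the tool frame's). Camera axes: x right, y down, z forward; pixel columns grow to the right and rows downward; lengths in m; the calibration is good to about 2 mm. A picture is of the moment at which its call begins: read the wrist's pose just before it.
- order.sign_off(): hands the job in, once; it reports no verdict.
The state is a dict: "time_s": time; "qpos": joint angles; "joint_velocities": joint speeds; "effort": joint torques, N m; "tool_pos": TCP position; "tool_rot": TCP orientation; "force": force on the tool from outside, world axes, zero at the start; "wrist_torque": the same for the moment, N m; "grip_width": finger opening in m.
Only numpy, scipy, OpenCV 4.12 (cv2) and the standard library are available. Lean on these libraries where they do the work, as an engineer would, in place of code of your own. Each camera call takes 0.05 s, during which the arm holds its last target. There are 200 camera calls.

## Working session

There is one attempt and no reset: what is moved stays moved. The work goes in short steps, Python scripts to look and compute and a shell command to move; the robot and the scene stay as the last step left them, time stands still between calls to the robot, and variables do not carry over. Pictures are saved under pics/ and viewed, on a budget of 10 in all, crops included, one or two more only if the job needs it, and the job is handed in when it is done.

```bash
ls; mkdir -p pics; cat > h.py <<'E'
from cell import env, optics, order
import numpy as np, cv2
from scipy.spatial.transform import Rotation as Ro
def cam(n):
    c=optics.read_camera(n); return c
def world(c,z=None):
    v,u=np.mgrid[0:480,0:640]; d=c["z_map"]
    P=np.stack([(u-c["cx"])/c["fx"]*d,(v-c["cy"])/c["fy"]*d,d],-1)
    if "R" in c: return (P-c["t"])@c["R"]
    o=env.get_obs(); T=c["hand_eye"]; P=P@T[:3,:3].T+T[:3,3]
    return P@Ro.from_euler('xyz',o["tool_rot"],degrees=True).as_matrix().T+o["tool_pos"]
E
python3 - <<'E'
from h import *
print(env.get_obs())
for n in("scene","top"):
    c=cam(n); cv2.imwrite(f"pics/{n}0.png",c["frame"]); np.savez(f"{n}0.npz",W=world(c),**{k:c[k] for k in c})
    print(n,c["fx"],-np.array(c["R"]).T@c["t"])
E
```

```text
pics
{'time_s': 0.0, 'qpos': array([-62.79064046,  18.43905585,  -4.01422283,  83.17567012,
         1.29460134,  78.54131853,  -3.2594136 ]), 'joint_velocities': array([-0.02270133, -0.02794961, -0.00749166,  0.04512337, -0.00067718,
        0.01580002,  0.08476641]), 'effort': array([-1.33203953e-04, -4.91287780e+01, -4.03677206e-01, -3.12541258e+01,
       -6.38577249e-02,  4.34627803e-02,  1.73637741e-04]), 'tool_pos': array([0.28888741, 0.58179561, 0.29115453]), 'tool_rot': array([1.79994143e+02, 1.10826946e-01, 6.35996664e+01]), 'force': array([0.51500162, 1.1486781 , 0.01432315]), 'wrist_torque': array([ 0.02264352, -0.01404675,  0.04667895]), 'grip_width': 0.0870796482973233}
scene 522.5424039091315 [0.92221106 0.44287575 1.06455586]
top 463.30300585172637 [0.44687402 0.0240066  1.18973718]
```

View pics/scene0.png

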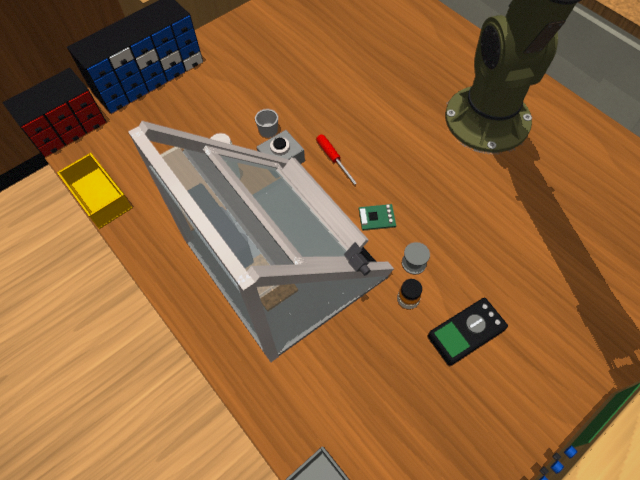

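View pics/top0.png

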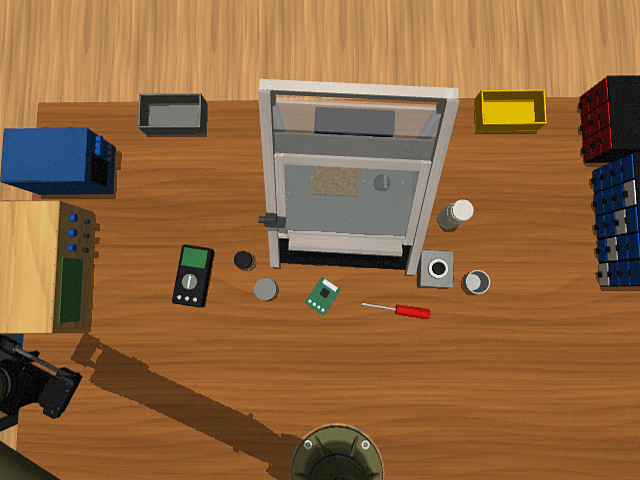

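The scene view shows the button at (280,145), the clamp at (360,262) and the lip running between them. In the top view the button is at (438,268), the clamp at (268,219), and the lip runs from (290,235) to (403,250). The driver, board, spool and jar stand in front of the cabinet.

```bash
python3 - <<'E'
from h import *
a=np.load("top0.npz");W=a["W"];b=np.load("scene0.npz");S=b["W"]
np.set_printoptions(precision=4,suppress=True)
for r,c in[(268,438),(268,431),(260,426),(283,448),(245,300),(245,345),(250,400),(237,292),(219,266),(222,282),(220,280),(262,275),(270,412),(85,262),(95,455)]: print("top",r,c,W[r,c])
for r,c in[(145,280),(262,360),(268,372),(240,350),(268,385),(135,140)]: print("sc",r,c,S[r,c])
big=np.hstack([cv2.resize(a["frame"][205:265,255:335],(400,300),interpolation=2),cv2.resize(b["frame"][225:285,315:395],(400,300),interpolation=2)])
cv2.imwrite("pics/crop.png",big)
E
```

```text
top 268 438 [ 0.4935 -0.2447  0.0717]
top 268 431 [ 0.494  -0.2306  0.0604]
top 260 426 [ 0.5141 -0.2212  0.0501]
top 283 448 [0.4469 0.024  1.1897]
top 245 300 [0.5446 0.0833 0.1337]
top 245 345 [ 0.5441 -0.0197  0.1346]
top 250 400 [ 0.5321 -0.1446  0.1352]
top 237 292 [0.5641 0.1023 0.1256]
top 219 266 [0.598  0.1555 0.1821]
top 222 282 [0.592  0.1208 0.1759]
top 220 280 [0.5972 0.1258 0.1709]
top 262 275 [0.5109 0.1502 0.0442]
top 270 412 [ 0.4899 -0.1875  0.0446]
top 85 262 [0.815  0.1391 0.3813]
top 95 455 [ 0.7934 -0.211   0.3787]
sc 145 280 [ 0.5002 -0.2385  0.0726]
sc 262 360 [0.6034 0.1533 0.1828]
sc 268 372 [0.5658 0.1534 0.1048]
sc 240 350 [0.5648 0.0843 0.1257]
sc 268 385 [0.5276 0.1573 0.0584]
sc 135 140 [ 0.797  -0.1947  0.3834]
```

View pics/crop.png

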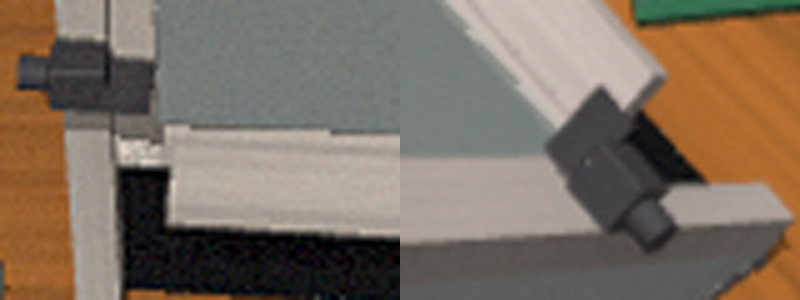

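The crop shows the pointer as a thin dark plate in the top view, at columns 276-286 and rows 217-227, just past the lip's left end. Next I'll fit the cabinet yaw and the heights along the slope.

```bash
python3 - <<'E'
from h import *
np.set_printoptions(precision=4,suppress=True)
a=np.load("top0.npz");b=np.load("scene0.npz")
W=a["W"];S=b["W"]
# yaw: silhouette of lip front edge in z-map
P=[]
for c in range(295,400,3):
    col=W[236:262,c]; k=np.where(a["z_map"][236:262,c]>0)[0]
    d=np.diff(col[:,2]); i=np.argmin(d); P.append(col[i])
P=np.array(P); P=P[abs(P[:,2]-np.median(P[:,2]))<.006]; f=np.polyfit(P[:,1],P[:,0],1); yaw=-np.arctan(f[0]); print("lip front edge",len(P),P[:,2].mean(),"yaw",np.degrees(yaw),f)
R=Ro.from_euler('z',yaw).as_matrix()
C=R@Ro.from_euler('y',40,degrees=True).as_matrix()  # cols x(in),y,z(up slope)
print(C)
for n,X,f in(("top",W,a["frame"]),("sc",S,b["frame"])):
    L=X@C; v=f.max(-1)
    near=(X[...,2]>.08)&(X[...,2]<.25)
    y0=(np.array([.5446,-.02,.13])@C)[1]
    # lip
    sh=near&(abs(X[...,1]+.03)<.1)&(X[...,0]>.5)&(X[...,0]<.62)
    h,e=np.histogram(L[sh][:,2],60); i=h.argmax(); print(n,"lip s mode",e[i:i+2],h[i])
    m=sh&(abs(L[...,2]-(e[i]+e[i+1])/2)<.006); q=L[m]; print(" med",np.median(q,0),q.min(0),q.max(0))
    A=np.c_[X[m],]; cc=A.mean(0);_,_,V=np.linalg.svd(A-cc);print(" normal",V[2])
    dk=(v<95)&(X[...,1]>.105)&(X[...,1]<.2)&(X[...,0]>.55)&(X[...,0]<.66)&(X[...,2]>.12)&(X[...,2]<.23)
    q=L[dk]; print(" dark",len(q),q.min(0),q.max(0))
    for y in np.arange(q[:,1].min(),q[:,1].max(),.006):
        w=q[(q[:,1]>=y)&(q[:,1]<y+.006)]
        if len(w):print("  y%.3f n%d s %s x %s"%(y,len(w),np.percentile(w[:,2],[10,50,90]),np.percentile(w[:,0],[5,95])))
E
```

```text
lip front edge 34 0.12900523129483993 yaw -3.436172371446265 [0.06 0.53]
[[ 0.7647  0.0599  0.6416]
 [-0.0459  0.9982 -0.0385]
 [-0.6428  0.      0.766 ]]
top lip s mode [0.4508 0.4526] 532
 med [0.3425 0.0015 0.4518] [ 0.3177 -0.0972  0.4457] [0.3739 0.1035 0.4577]
 normal [-0.5702  0.0353 -0.8208]
 dark 326 [0.3199 0.1497 0.4628] [0.3662 0.2085 0.5809]
  y0.150 n32 s [0.5063 0.5086 0.51  ] x [0.3223 0.3517]
  y0.156 n28 s [0.5069 0.5082 0.51  ] x [0.3217 0.3538]
  y0.162 n30 s [0.5061 0.508  0.5095] x [0.3231 0.3511]
  y0.168 n54 s [0.5066 0.516  0.5387] x [0.3257 0.3635]
  y0.174 n39 s [0.4997 0.517  0.5198] x [0.3305 0.3552]
  y0.180 n42 s [0.5    0.5145 0.5199] x [0.3295 0.3544]
  y0.186 n41 s [0.5003 0.5169 0.5199] x [0.3299 0.3531]
  y0.192 n25 s [0.5011 0.5143 0.5194] x [0.3302 0.3488]
  y0.198 n20 s [0.5051 0.5131 0.5152] x [0.3345 0.3453]
  y0.204 n15 s [0.5069 0.5116 0.5154] x [0.3346 0.3457]
sc lip s mode [0.4524 0.4542] 603
 med [0.3432 0.0093 0.4533] [ 0.3214 -0.0973  0.4474] [0.3668 0.1038 0.4592]
 normal [-0.5956  0.0351 -0.8025]
 dark 679 [0.3222 0.1413 0.4461] [0.4176 0.21   0.5773]
  y0.141 n4 s [0.4464 0.4472 0.4487] x [0.3357 0.3435]
  y0.147 n27 s [0.5076 0.5099 0.5115] x [0.3261 0.3538]
  y0.153 n50 s [0.5088 0.5101 0.5119] x [0.3247 0.3547]
  y0.159 n49 s [0.5079 0.5095 0.5118] x [0.3244 0.3543]
  y0.165 n35 s [0.5074 0.511  0.5195] x [0.3235 0.3486]
  y0.171 n47 s [0.5109 0.5192 0.5221] x [0.3321 0.3543]
  y0.177 n42 s [0.5073 0.5198 0.5219] x [0.3327 0.3549]
  y0.183 n113 s [0.5006 0.5187 0.5276] x [0.3329 0.4121]
  y0.189 n236 s [0.4912 0.5201 0.5585] x [0.3339 0.3777]
  y0.195 n25 s [0.5114 0.5148 0.52  ] x [0.338  0.3523]
  y0.201 n26 s [0.5104 0.5153 0.518 ] x [0.3371 0.3488]
  y0.207 n25 s [0.5056 0.5127 0.5166] x [0.3388 0.3521]
```

```bash
python3 - <<'E'
from h import *
np.set_printoptions(precision=4,suppress=True)
for n in("top0","scene0"):
    a=np.load(n+".npz");X=a["W"];v=a["frame"].max(-1)
    m=(abs(X[...,0]-.497)<.035)&(abs(X[...,1]+.241)<.035)
    for lo,hi in((.045,.055),(.056,.067),(.067,.08)):
        k=m&(X[...,2]>lo)&(X[...,2]<hi); q=X[k]; print(n,lo,len(q),q.min(0),q.max(0),(q.min(0)+q.max(0))/2,np.median(v[k]))
W=np.load("top0.npz")["W"]; print("box left",W[200:330:40,60]," spray",W[208,462])
E
python3 -m creep '[[-4.48,2.22,0,0,0,0,0],[-4.48,2.22,0,0,0,0,0],[-4.48,2.22,0,0,0,0,0],[-2.28,4.12,0,0,0,0,0],[-2.28,4.12,0,0,0,0,0],[-2.28,4.12,0,0,0,0,0],[-2.28,4.12,0,0,0,0,0],[-2.28,4.12,0,0,0,0,0],[-2.28,4.12,0,0,0,0,0]]' 5
```

```text
top0 0.045 505 [ 0.4627 -0.2759  0.0451] [ 0.5316 -0.2063  0.0549] [ 0.4971 -0.2411  0.05  ] 149.0
top0 0.056 167 [ 0.4721 -0.2694  0.0565] [ 0.5184 -0.2231  0.0669] [ 0.4953 -0.2462  0.0617] 230.0
top0 0.067 139 [ 0.4769 -0.265   0.0671] [ 0.508  -0.2289  0.0774] [ 0.4924 -0.2469  0.0722] 34.0
scene0 0.045 281 [ 0.4622 -0.2756  0.0453] [ 0.5316 -0.2061  0.0549] [ 0.4969 -0.2409  0.0501] 148.0
scene0 0.056 139 [ 0.4734 -0.2711  0.0561] [ 0.5196 -0.2226  0.0669] [ 0.4965 -0.2469  0.0615] 199.0
scene0 0.067 121 [ 0.4819 -0.2628  0.067 ] [ 0.5126 -0.2255  0.0776] [ 0.4973 -0.2441  0.0723] 29.0
box left [[0.6787 0.7232 0.0004]
 [0.5573 0.6317 0.1472]
 [0.4664 0.6323 0.1373]
 [0.3758 0.6296 0.133 ]]  spray [ 0.6274 -0.2872  0.139 ]
time_s: 1.0
tool_pos: [0.4485, 0.1931, 0.284]
tool_rot: [-179.7, 0.6, 64.6]
force: [0.7, 0.0, 0.5]
grip_width: 0.0229
```

```bash
python3 -m creep '[[-4.18,2.57,0,0,0,0,0],[-4.18,2.57,0,0,0,0,0],[-4.18,2.57,0,0,0,0,0],[-4.18,2.57,0,0,0,0,0],[-4.18,2.57,0,0,0,0,0],[-4.18,2.57,0,0,0,0,0],[-4.18,2.57,0,0,0,0,0],[-4.18,2.57,0,0,0,0,0],[-4.18,2.57,0,0,0,0,0]]'
```

```text
time_s: 1.9
tool_pos: [0.4943, -0.2542, 0.285]
tool_rot: [-179.7, 0.4, 64.6]
force: [0.5, 0.1, 0.0]
grip_width: 0.0005
```

```bash
python3 -m creep '[[0.7,-0.2,3,0,0,0,0],[0,0,4,0,0,0,0],[0,0,3.5,0,0,0,0],[0,0,2,0,0,0,0],[0,0,0,0,0,0,0]]'; python3 - <<'E'
from h import *
c=cam("wrist"); cv2.imwrite("pics/w1.png",c["frame"]); print(env.get_obs()["tool_pos"],env.tip_reach)
E
```

```text
time_s: 2.4
tool_pos: [0.492, -0.2595, 0.156]
tool_rot: [-179.9, 0.8, 63.7]
force: [0.4, 0.9, 0.6]
grip_width: 0.0008
[ 0.49262185 -0.25983747  0.15738093] 0.0697
```

View pics/w1.png

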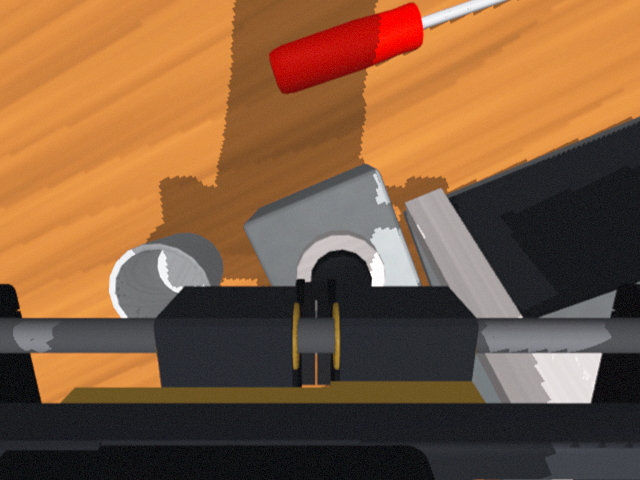

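The wrist view shows the fingertips at (316,335) and the button centre at about (342,268), so the tool has to go right and a little up in the image. My numbers say the same.

```bash
python3 -m creep '[[0.7,-0.2,0,0,0,0,0],[0.6,-0.15,0,0,0,0,0],[0,0,0,0,0,0,0]]'
```

```text
time_s: 2.75
tool_pos: [0.4975, -0.2458, 0.1606]
tool_rot: [179.7, 0.7, 63.7]
force: [0.3, -0.3, -0.9]
grip_width: 0.0003
```

```bash
python3 -m creep '[[0,0,0.8,0,0,0,0],[0,0,0.5,0,0,0,0],[0,0,0.3,0,0,0,0]]'; python3 -m creep '[[0,0,0.3,0,0,0,0],[0,0,0.3,0,0,0,0]]'
```

```text
time_s: 3.05
tool_pos: [0.4993, -0.2457, 0.146]
tool_rot: [179.4, 0.6, 63.8]
force: [0.4, 0.2, 0.5]
grip_width: 0.0008
time_s: 3.25
tool_pos: [0.4992, -0.2459, 0.1394]
tool_rot: [179.4, 0.6, 63.8]
force: [-0.6, 0.9, 3.6]
grip_width: 0.0007
```

```bash
python3 -m creep '[[0,0,0.3,0,0,0,0]]'
```

```text
time_s: 3.35
tool_pos: [0.4992, -0.2459, 0.1364]
tool_rot: [179.4, 0.6, 63.8]
force: [-1.0, 1.6, 4.2]
grip_width: 0.0004
```

```bash
python3 -m creep '[[0,0,0.3,0,0,0,0]]';python3 -m creep '[[0,0,0.2,0,0,0,0]]'
```

```text
time_s: 3.45
tool_pos: [0.4994, -0.2461, 0.1356]
tool_rot: [179.5, 0.5, 63.8]
force: [-11.0, 6.2, 36.2]
grip_width: 0.0002
time_s: 3.55
tool_pos: [0.4994, -0.2462, 0.1359]
tool_rot: [179.6, 0.4, 63.8]
force: [-8.3, 4.8, 20.1]
grip_width: 0.0008
```

The button bottomed out: the force jumped to 36 N about 6 mm below first contact. Now I release it.

```bash
python3 -m creep '[[0,0,-0.8,0,0,0,0],[0,0,-1.5,0,0,0,0],[0,0,-4,0,0,0,0],[0,0,-4,0,0,0,0],[0,0,-4,0,0,0,0]]'; cat > tgt.py <<'E'
from h import *
import sys
np.set_printoptions(precision=4,suppress=True)
C=Ro.from_euler('z',-3.436,degrees=True).as_matrix()@Ro.from_euler('y',40,degrees=True).as_matrix()
G=np.c_[C[:,1],C[:,2],C[:,0]]
def report(loc=None):
    o=env.get_obs(); R=Ro.from_euler('xyz',o["tool_rot"],degrees=True).as_matrix(); p=np.array(o["tool_pos"])
    print("loc now",p@C,"t",o["time_s"],"F loc",np.array(o["force"])@C)
    print("rotvec tool (rad)",Ro.from_matrix(R.T@G).as_rotvec())
    if loc is not None: print("shift tool now cm",100*R.T@(C@loc-p)," in goal axes cm",100*G.T@(C@loc-p), "world",C@loc)
if __name__=="__main__": report(np.array(list(map(float,sys.argv[1:4]))))
E
python3 tgt.py .23 .013 .405; python3 - <<'E'
from h import *
W=world(cam("top")); print("button z",W[262:275,430:446,2].max(), env.get_obs()["qpos"])
E
```

```text
time_s: 4.05
tool_pos: [0.4958, -0.2445, 0.2795]
tool_rot: [-179.8, 0.6, 63.7]
force: [0.5, -0.1, 0.4]
grip_width: 0.0007
loc now [ 0.2107 -0.2144  0.5416] t 4.05 F loc [ 0.1296 -0.0684  0.6681]
rotvec tool (rad) [-0.8654  0.1835 -0.3698]
shift tool now cm [ 18.2236 -15.5441  11.5598]  in goal axes cm [ 22.7368 -13.6621   1.9311] world [ 0.4365 -0.0132  0.1624]
button z 0.3241907901217881 [-15.69314861   7.73946924  42.87379394  98.84592595  -4.9727186
  75.04440973  91.79995831]
```

```bash
python3 -m creep '[[0,0,0,-0.124,0.026,-0.053,0],[0,0,0,-0.124,0.026,-0.053,0],[0,0,0,-0.124,0.026,-0.053,0],[0,0,0,-0.124,0.026,-0.053,0],[0,0,0,-0.124,0.026,-0.053,0],[0,0,0,-0.124,0.026,-0.053,0],[0,0,0,-0.124,0.026,-0.053,0],[0,0,0,0,0,0,0]]'; python3 tgt.py .23 .013 .405
```

```text
time_s: 4.9
tool_pos: [0.5029, -0.2421, 0.2869]
tool_rot: [134.2, -1.0, 85.5]
force: [0.1, 0.3, 0.2]
grip_width: 0.0003
loc now [ 0.2113 -0.2115  0.5518] t 4.9 F loc [-0.0654  0.2552  0.1816]
rotvec tool (rad) [-0.0726  0.0025 -0.0263]
shift tool now cm [ 22.0631 -15.087    2.9005]  in goal axes cm [ 22.4481 -14.6759   1.874 ] world [ 0.4365 -0.0132  0.1624]
```

```bash
python3 -m creep '[[3.7,-2.4,0,-0.07,0,-0.026,0],[3.7,-2.4,0,0,0,0,0],[3.7,-2.4,0,0,0,0,0],[3.7,-2.4,0,0,0,0,0],[3.7,-2.4,0,0,0,0,0],[3.7,-2.4,0,0,0,0,0],[0,0,0,0,0,0,0]]'; python3 tgt.py .23 .013 .405; python3 -c "
from h import *
print(env.get_obs()['qpos'])"
```

```text
time_s: 5.6
tool_pos: [0.4965, -0.0919, 0.2099]
tool_rot: [132.5, -1.4, 87.3]
force: [-1.0, -0.9, 0.3]
grip_width: 0.0006
loc now [ 0.2489 -0.062   0.4829] t 5.6 F loc [-0.9123 -0.9802 -0.3532]
rotvec tool (rad) [-0.044  -0.0258 -0.0107]
shift tool now cm [ 7.4567 -7.9374 -1.3548]  in goal axes cm [ 7.4986 -7.7862 -1.894 ] world [ 0.4365 -0.0132  0.1624]
[ 34.96684591 -17.26378466 -20.17205461 140.23347143 -60.23117489
  16.68995488 152.52332635]
```

The arm is folded against its joint limits (j2, j4 and j7). I'll fit a quick kinematic model from the recorded poses so I can pick a reachable tool attitude.

```bash
cat > fk.py <<'E'
from h import *
from itertools import product
from scipy.optimize import least_squares
o=env.get_obs()
Q=np.array([[-62.79,18.44,-4.01,83.18,1.29,78.54,-3.26],[-15.69,7.74,42.87,98.85,-4.97,75.04,91.80],o["qpos"]])
Pp=np.array([[.2889,.5818,.2912],[.4958,-.2445,.2795],o["tool_pos"]])
Rr=[Ro.from_euler('xyz',r,degrees=True) for r in([180,.1,63.6],[-179.8,.6,63.7],o["tool_rot"])]
def rots(q,s):
    a=np.array(q)*s; R=Ro.identity(); out=[]
    for i,ax in enumerate("zyzyzyz"): R=R*Ro.from_euler(ax,a[i],degrees=True); out.append(R)
    return out
def ofs(R): return [np.array(R[0].apply(v)) for v in np.eye(3)]
if __name__=="__main__":
    best=[]
    for s in product((1,-1),repeat=7):
        if s[1]<0: continue
        for o1 in(0,90,180,-90):
            E=[Ro.from_euler('z',o1,degrees=True)*rots(q,s)[6] for q in Q]
            D=[e.inv()*r for e,r in zip(E,Rr)]
            e=sum((D[0].inv()*d).magnitude() for d in D[1:]); best.append((e,s,o1,D[0].as_euler('xyz',degrees=True)))
    best.sort(key=lambda b:b[0])
    for b in best[:4]: print(b)
    e,s,o1,_=best[0]; B=Ro.from_euler('z',o1,degrees=True); rows=[];rhs=[]
    for q,p in zip(Q,Pp):
        R=[B*r for r in rots(q,s)]; ez=[0,0,1];ex=[1,0,0]
        rows.append(np.c_[ez,R[1].apply(ez),R[2].apply(ex),R[4].apply(ez),R[6].apply(ez)]); rhs.append(p)
    A=np.vstack(rows);x,r,_,_=np.linalg.lstsq(A,np.hstack(rhs),rcond=None); print("d1,d3,a3,d5,d7",x,A@x-np.hstack(rhs))
E
python3 fk.py
```

```text
(0.012262081779652668, (-1, 1, -1, 1, -1, 1, -1), 0, array([2.81828714e-03, 1.50529166e-02, 1.79993613e+02]))
(0.8404040325298612, (1, 1, 1, 1, 1, 1, 1), 0, array([-0.08993954, -0.17180559, 52.80659828]))
(1.1030984785634839, (-1, 1, -1, -1, -1, -1, -1), -90, array([-36.76275563,  -0.56935898,  90.21455843]))
(1.1578566661370604, (-1, 1, -1, 1, -1, 1, -1), -90, array([-0.11505308, -0.09718151, 89.99381303]))
d1,d3,a3,d5,d7 [0.26426068 0.3780314  0.03651757 0.49900392 0.22396843] [-0.02872899  0.00554343 -0.00393402  0.01180319  0.01018328  0.00705043
  0.00155655  0.00467368 -0.0031164 ]
```

```bash
cat > ik.py <<'E'
from fk import *
from tgt import C,G
s=np.array((-1,1,-1,1,-1,1,-1)); ez=[0,0,1];ex=[1,0,0]
def mat(q):
    R=rots(q,s); return np.c_[ez,R[1].apply(ez),R[2].apply(ex),R[3].apply(ex),R[4].apply(ez),R[5].apply(ex),R[6].apply(ez)],R[6]*Ro.from_euler('z',180,degrees=True)
A=np.vstack([mat(q)[0] for q in Q]); L=np.linalg.lstsq(np.vstack([A,1e-3*np.eye(7)]),np.r_[Pp.ravel(),1e-3*np.array([.28,.4,.03,-.03,.4,.05,.2])],rcond=None)[0]
lo=np.array([-163.93,-17.29,-79.2,3.27,-89.18,5.43,-154.24])+2;hi=np.array([163.93,119.83,71.16,140.29,269.18,117.66,154.24])-2
def ik(p,R,seeds):
    best=None
    def f(q):
        M,r=mat(q); return np.r_[(M@L-p)*100,(r.inv()*R).as_rotvec()*20,]
    for q0 in seeds:
        r=least_squares(f,np.clip(q0,lo+1,hi-1),bounds=(lo,hi),max_nfev=60)
        if best is None or r.cost<best.cost: best=r
    return best
if __name__=="__main__":
    np.set_printoptions(precision=3,suppress=True)
    print("L",L,"res",(A@L-Pp.ravel()))
    rng=np.random.default_rng(0)
    for tilt in(0,15,25,35):
      for yw in(0,-25,25):
       for flip in(0,180):
        # extra downward tilt about Cy; yaw about Cz; contact at lip's outer under edge 15mm from tip
        Rt=Ro.from_matrix(C)*Ro.from_euler('z',yw,degrees=True)*Ro.from_euler('y',tilt,degrees=True)*Ro.from_matrix([[0,0,1],[1,0,0],[0,1,0]])*Ro.from_euler('z',flip,degrees=True)
        con=C@np.array([.319,.013,.430]); R=Rt.as_matrix(); p=con-R[:,2]*.052-R[:,1]*(.0095 if not flip else -.0095)
        seeds=[o["qpos"],[-10,0,0,120,0,20,90],[-10,0,0,120,0,20,-90]]+[rng.uniform(lo,hi) for _ in range(4)]
        b=ik(p,Rt,seeds); print(tilt,yw,flip,"cost %.3f"%b.cost,b.x.round())
E
python3 ik.py
```

```text
L [ 0.416  0.409 -0.014  0.098  0.552 -0.014  0.311] res [-0.027  0.012 -0.     0.002  0.006  0.     0.    -0.    -0.   ]
0 0 0 cost 5.529 [-67.  -5.  69. 138. 117.   7. -25.]
0 0 180 cost 5.531 [-68.  -5.  69. 138. 120.   7. 152.]
0 -25 0 cost 0.000 [-24.   6.  -3. 134.  84.  46. -20.]
0 -25 180 cost 0.740 [-29.   9.   2. 135.  90.  47. 152.]
0 25 0 cost 0.000 [127.  72. -75. 136.  36.  22. 134.]
0 25 180 cost 0.000 [ 37.   5.  -7. 136. -87.  43.  19.]
15 0 0 cost 0.000 [ 24. -12. -24. 137.  -7.  19.  92.]
15 0 180 cost 0.000 [ -0. -11.   1. 137.   5.  19. -96.]
15 -25 0 cost 0.000 [ -6.   2. -16. 128.  56.  45.  12.]
15 -25 180 cost 1.268 [  58.  -12.  -77.  130.   35.   38. -152.]
15 25 0 cost 0.903 [-47.  -9.  69. 131. -40.  37. 152.]
15 25 180 cost 0.000 [  7.   0.  18. 130. -56.  43. -14.]
25 0 0 cost 0.000 [ 28.  -9. -27. 130.  -5.  33.  91.]
25 0 180 cost 0.000 [ 31.  -9. -29. 130.  -6.  33. -89.]
25 -25 0 cost 0.000 [ 13.   3. -30. 122.  41.  50.  27.]
25 -25 180 cost 0.000 [ -68.    4.   51.  122.   36.   48. -150.]
25 25 0 cost 0.000 [-11.   2.  32. 124. -41.  48. 149.]
25 25 180 cost 0.000 [ 13.   1.   8. 124. -40.  48. -31.]
35 0 0 cost 0.000 [ 79.  -9. -77. 121. -11.  46.  95.]
35 0 180 cost 0.000 [ 49.  -3. -48. 121.  -2.  46. -90.]
35 -25 0 cost 0.000 [ 21.   7. -35. 115.  33.  58.  38.]
35 -25 180 cost 0.000 [ -19.    6.    6.  115.   27.   56. -139.]
35 25 0 cost 0.000 [ 93.  20. -77. 116.  -3.  52. 123.]
35 25 180 cost 0.000 [ 11.   5.   7. 116. -29.  55. -43.]
```

```bash
python3 -m creep '[[-3.5,2.4,0,0,0,0,0],[-3.5,2.4,0,0,0,0,0],[-3.5,2.4,-0.5,0.1,0,0,0],[0,0,0,0.11,0.02,0,0],[0,0,0,0.11,0,0,0],[0,0,0,0,0,0,0]]'; cat > tgt2.py <<'E'
from h import *
import sys, tgt
C=tgt.C; t=np.radians(22)
tgt.G=np.c_[C[:,1],np.sin(t)*C[:,0]+np.cos(t)*C[:,2],np.cos(t)*C[:,0]-np.sin(t)*C[:,2]]
tgt.report(np.array(list(map(float,sys.argv[1:4])))); print(env.get_obs()["qpos"].round(1))
E
python3 tgt2.py .23 .013 .45
```

```text
time_s: 6.2
tool_pos: [0.5376, -0.1989, 0.2662]
tool_rot: [150.8, -2.0, 88.0]
force: [0.8, 0.0, 0.4]
grip_width: 0.0006
loc now [ 0.2491 -0.1663  0.5565] t 6.2 F loc [0.328  0.0807 0.8032]
rotvec tool (rad) [ 0.0211 -0.042   0.0051]
shift tool now cm [ 17.8796 -10.5502   2.7479]  in goal axes cm [ 17.9298 -10.5893   2.2194] world [ 0.4654 -0.0149  0.1969]
[ 40.7  -4.1 -16.  115.6 -19.9  43.3 123.5]
```

```bash
python3 -m creep '[[4.5,-0.6,0,0.02,-0.04,0,0],[4.5,-0.6,0,0,0,0,0],[4.5,-0.6,0,0,0,0,0],[4,-0.6,0,0,0,0,0],[0,0,0,0,0,0,0]]'; python3 tgt2.py .23 .013 .45
```

```text
time_s: 6.7
tool_pos: [0.525, -0.0215, 0.2565]
tool_rot: [151.4, 0.1, 86.3]
force: [0.6, -0.1, -0.3]
grip_width: 0.0004
loc now [0.2375 0.01   0.5342] t 6.7 F loc [ 0.6311 -0.0717  0.1511]
rotvec tool (rad) [ 0.0109  0.0047 -0.0035]
shift tool now cm [ 0.2811 -8.1182  2.3664]  in goal axes cm [ 0.2983 -8.0909  2.456 ] world [ 0.4654 -0.0149  0.1969]
[ 34.3 -12.5 -32.2 122.3  -8.2  39.8  92.3]
```

```bash
python3 -m creep '[[0.1,-2.7,0.5,0,0,0,0],[0.1,-2.7,0.7,0,0,0,0],[0,-2,0.8,0,0,0,0],[0,0,0,0,0,0,0]]'; python3 tgt2.py .2644 .013 .438
```

```text
time_s: 7.1
tool_pos: [0.4662, -0.0171, 0.2011]
tool_rot: [151.1, 0.1, 86.2]
force: [-0.8, -0.2, 1.0]
grip_width: 0.0005
loc now [0.228  0.0109 0.4539] t 7.1 F loc [-1.1971 -0.2071  0.2642]
rotvec tool (rad) [ 0.0165  0.0052 -0.0043]
shift tool now cm [ 0.2307 -0.1755  3.9648]  in goal axes cm [ 0.2105 -0.1091  3.9683] world [ 0.484  -0.016   0.1656]
[ 24.9 -17.2 -24.4 133.2  -8.8  33.8  91.9]
```

```bash
python3 -m creep '[[0.2,-1.0,0.5,0,0,0,0],[0,0,0,0,0,0,0]]'; python3 - <<'E'
from h import *
c=cam("wrist"); cv2.imwrite("pics/w2.png",c["frame"])
E
python3 tgt2.py .2644 .013 .438
```

```text
time_s: 7.3
tool_pos: [0.4578, -0.0164, 0.1902]
tool_rot: [151.0, 0.1, 86.0]
force: [0.2, -0.5, 0.3]
grip_width: 0.0005
loc now [0.2286 0.011  0.4416] t 7.35 F loc [-0.3503 -0.1971  0.5099]
rotvec tool (rad) [ 0.0195  0.0057 -0.0079]
shift tool now cm [0.2305 0.9406 3.4675]  in goal axes cm [0.2032 1.0097 3.4498] world [ 0.484  -0.016   0.1656]
[ 18.4 -17.2 -19.1 135.   -5.4  32.4  88.4]
```

View pics/w2.png

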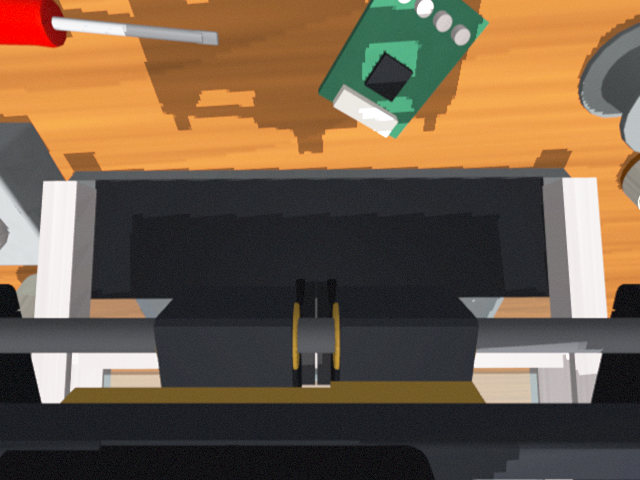

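The wrist view looks in from below: fingertips at (316,285), in front of the dark apron, with the board and driver well clear. The gripper hides the lip. Next I slide in under it.

```bash
python3 -m creep '[[0.1,0,1.2,0,0,0,0],[0.1,0,1.2,0,0,0,0],[0,0,0.8,0,0,0,0],[0,0,0,0,0,0,0]]'; python3 tgt2.py .2644 .013 .45; python3 - <<'E'
from h import *
c=cam("scene"); f=c["frame"]; cv2.imwrite("pics/s2.png",np.vstack([cv2.resize(f[140:290,230:430],(800,600),interpolation=2)]))
E
```

```text
time_s: 7.75
tool_pos: [0.4746, -0.0176, 0.1634]
tool_rot: [150.6, -0.0, 85.8]
force: [0.2, -0.2, -1.0]
grip_width: 0.0004
loc now [0.2587 0.0109 0.4303] t 7.75 F loc [ 0.7837 -0.1511 -0.6036]
rotvec tool (rad) [ 0.0253  0.0056 -0.0113]
shift tool now cm [ 0.2337  2.0397 -0.1572]  in goal axes cm [ 0.2118  2.0375 -0.2075] world [ 0.4917 -0.0165  0.1748]
[ 19.9 -12.4 -21.2 135.2  -3.1  27.   86.2]
```

View pics/s2.png

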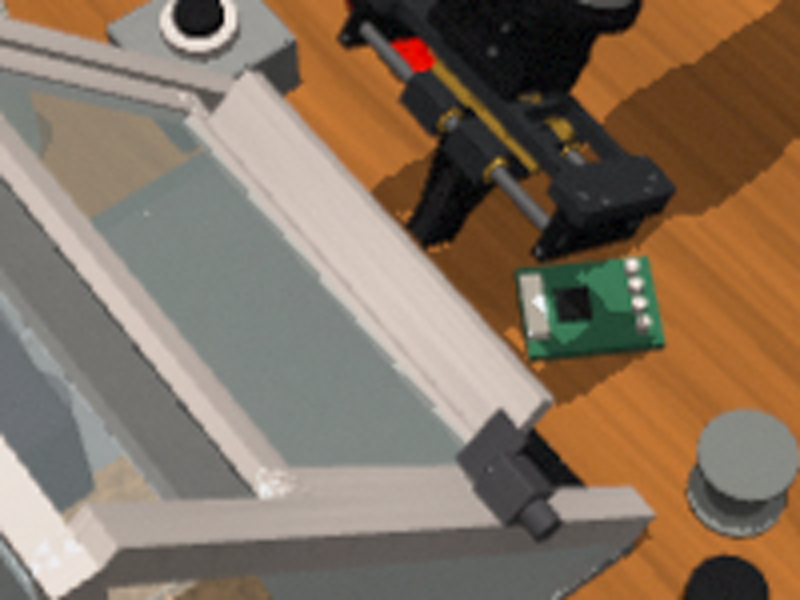

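The fingers are under the lip: they disappear at (430,240) beneath its outer edge. The button is up again. Now I bring them up to contact, slowly.

```bash
python3 -m creep '[[0.1,0.2,0.6,-0.02,0,0,0],[0,0.46,-0.1,0,0,0,0],[0,0.46,-0.19,0,0,0,0],[0,0.3,-0.12,0,0,0,0]]'; python3 tgt2.py .265 .013 .50; python3 -m creep '[[0,0.3,-0.12,0,0,0,0],[0,0.3,-0.12,0,0,0,0],[0,0.3,-0.12,0,0,0,0]]'; python3 tgt2.py .265 .013 .50
```

```text
time_s: 8.2
tool_pos: [0.4884, -0.0187, 0.1715]
tool_rot: [149.3, -0.0, 85.7]
force: [0.2, 0.3, 0.6]
grip_width: 0.0002
loc now [0.2641 0.0106 0.4454] t 8.2 F loc [-0.2189  0.3357  0.5408]
rotvec tool (rad) [ 0.0479  0.0069 -0.0126]
shift tool now cm [ 0.2906  5.1764 -1.7163]  in goal axes cm [ 0.2383  5.0916 -1.9606] world [ 0.5242 -0.0185  0.2127]
[ 20.3 -11.6 -21.5 134.   -2.4  26.2  85.6]
time_s: 8.5
tool_pos: [0.4927, -0.0192, 0.1784]
tool_rot: [149.6, 0.0, 85.7]
force: [-0.7, 0.2, -2.0]
grip_width: 0.0009
loc now [0.263  0.0104 0.4535] t 8.5 F loc [ 0.751   0.1306 -1.9451]
rotvec tool (rad) [ 0.0421  0.0072 -0.0127]
shift tool now cm [ 0.3088  4.4441 -1.3724]  in goal axes cm [ 0.263   4.3861 -1.5561] world [ 0.5242 -0.0185  0.2127]
[ 20.3 -11.5 -21.4 132.9  -2.4  27.6  85.7]
```

```bash
python3 -m creep '[[0,0.4,-0.13,0,0,0,0],[0,0.5,-0.15,0,0,0,0],[0,0.5,-0.15,0,0,0,0],[0,0.5,-0.15,0,0,0,0],[0,0.5,-0.15,0,0,0,0],[0,0.5,-0.15,0,0,0,0],[0,0.4,-0.13,0,0,0,0],[0,0.3,-0.1,0,0,0,0],[0,0.2,-0.06,0,0,0,0],[0,0,0,0,0,0,0]]'; cat > meas.py <<'E'
from h import *
from tgt import C
def meas(out=None):
    for n in("top","scene"):
        c=cam(n); X=world(c); L=X@C; v=c["frame"].max(-1)
        near=(L[...,1]>.105)&(L[...,1]<.14)&(L[...,0]>.323)&(L[...,0]<.345)&(L[...,2]>.43)&(v>110)
        lip=L[near&(L[...,2]<.56)]; 
        P=L[(v<95)&(L[...,1]>.148)&(L[...,1]<.165)&(L[...,0]>.318)&(L[...,0]<.36)&(L[...,2]>.49)&(L[...,2]<.525)]
        l=np.median(lip[:,2]);p=np.median(P[:,2])
        print(n,len(lip),len(P),"lip top %.4f std %.4f pointer top %.4f std %.4f -> to go mm %.1f"%(l,lip[:,2].std(),p,P[:,2].std(),1000*(p-l+.0055)))
        if out: cv2.imwrite(f"pics/{out}_{n}.png",c["frame"])
    o=env.get_obs(); print("tcp loc",np.array(o["tool_pos"])@C,"F",np.array(o["force"])@C,o["time_s"])
if __name__=="__main__":
    import sys; meas(sys.argv[1])
E
python3 meas.py m1
```

```text
time_s: 9.5
tool_pos: [0.5197, -0.0209, 0.2093]
tool_rot: [150.0, 0.0, 85.7]
force: [-4.6, 1.2, -0.4]
grip_width: 0.0007
top 120 77 lip top 0.4977 std 0.0037 pointer top 0.5080 std 0.0017 -> to go mm 15.8
scene 200 132 lip top 0.4992 std 0.0034 pointer top 0.5099 std 0.0017 -> to go mm 16.2
tcp loc [0.2638 0.0103 0.4944] F [-1.5728 -0.0522 -1.444 ] 9.6
```

```bash
python3 - <<'E'
from h import *
from tgt import C
for n in("top","scene"):
    X=world(cam(n));L=X@C
    for nm,ya,yb in(("lip",.02,.14),("ptr",.148,.165)):
        for x in np.arange(.312,.364,.004):
            q=L[(L[...,1]>ya)&(L[...,1]<yb)&(abs(L[...,0]-x)<.002)&(L[...,2]>.46)&(L[...,2]<.53)]
            if len(q)>3: print(n,nm,"x%.3f n%d s %.4f sd %.4f"%(x,len(q),np.median(q[:,2]),q[:,2].std()))
E
```

```text
top lip x0.320 n146 s 0.4931 sd 0.0044
top lip x0.324 n175 s 0.4929 sd 0.0053
top lip x0.328 n63 s 0.4980 sd 0.0013
top lip x0.332 n71 s 0.4978 sd 0.0012
top lip x0.336 n64 s 0.4983 sd 0.0012
top lip x0.340 n65 s 0.4978 sd 0.0014
top lip x0.344 n70 s 0.4978 sd 0.0012
top lip x0.348 n62 s 0.4979 sd 0.0014
top lip x0.352 n58 s 0.4979 sd 0.0013
top lip x0.356 n75 s 0.4985 sd 0.0049
top lip x0.360 n328 s 0.5133 sd 0.0106
top ptr x0.320 n4 s 0.5078 sd 0.0016
top ptr x0.324 n13 s 0.5079 sd 0.0022
top ptr x0.328 n11 s 0.5080 sd 0.0013
top ptr x0.332 n8 s 0.5097 sd 0.0012
top ptr x0.336 n5 s 0.5073 sd 0.0011
top ptr x0.340 n9 s 0.5087 sd 0.0012
top ptr x0.344 n8 s 0.5079 sd 0.0014
top ptr x0.348 n12 s 0.5082 sd 0.0011
top ptr x0.352 n6 s 0.5089 sd 0.0012
top ptr x0.356 n8 s 0.5085 sd 0.0070
top ptr x0.360 n57 s 0.5158 sd 0.0120
scene lip x0.320 n4 s 0.4918 sd 0.0079
scene lip x0.324 n204 s 0.4961 sd 0.0050
scene lip x0.328 n100 s 0.4998 sd 0.0015
scene lip x0.332 n104 s 0.4996 sd 0.0015
scene lip x0.336 n97 s 0.4996 sd 0.0017
scene lip x0.340 n116 s 0.4993 sd 0.0017
scene lip x0.344 n101 s 0.4997 sd 0.0018
scene lip x0.348 n101 s 0.4996 sd 0.0015
scene lip x0.352 n105 s 0.4999 sd 0.0017
scene lip x0.356 n98 s 0.4992 sd 0.0016
scene lip x0.360 n159 s 0.5011 sd 0.0046
scene ptr x0.324 n15 s 0.5103 sd 0.0011
scene ptr x0.328 n16 s 0.5106 sd 0.0016
scene ptr x0.332 n12 s 0.5091 sd 0.0015
scene ptr x0.336 n17 s 0.5103 sd 0.0012
scene ptr x0.340 n16 s 0.5104 sd 0.0011
scene ptr x0.344 n16 s 0.5099 sd 0.0019
scene ptr x0.348 n14 s 0.5099 sd 0.0014
scene ptr x0.352 n15 s 0.5100 sd 0.0015
scene ptr x0.356 n13 s 0.5106 sd 0.0019
scene ptr x0.360 n33 s 0.5151 sd 0.0080
```

```bash
sed -i 's/>.323)&(L\[...,0\]<.345)/>.328)\&(L[...,0]<.354)/; s/>.318)&(L\[...,0\]<.36)/>.324)\&(L[...,0]<.356)/' meas.py; python3 -m creep '[[0,0.3,-0.1,0,0,0,0],[0,0.3,-0.1,0,0,0,0],[0,0.3,-0.1,0,0,0,0],[0,0.2,-0.06,0,0,0,0],[0,0,0,0,0,0,0]]'; python3 meas.py m2
```

```text
time_s: 10.2
tool_pos: [0.5269, -0.0214, 0.2174]
tool_rot: [150.2, 0.0, 85.8]
force: [-4.4, 0.9, 0.8]
grip_width: 0.0005
top 127 61 lip top 0.5089 std 0.0013 pointer top 0.5082 std 0.0013 -> to go mm 4.8
scene 208 127 lip top 0.5103 std 0.0015 pointer top 0.5100 std 0.0015 -> to go mm 5.2
tcp loc [0.2642 0.0102 0.5053] F [-3.1886  0.5821 -2.1127] 10.3
```

```bash
python3 -m creep '[[0,0.2,-0.06,0,0,0,0],[0,0.15,-0.05,0,0,0,0],[0,0.12,-0.04,0,0,0,0],[0,0,0,0,0,0,0]]'; python3 meas.py m3;python3 meas.py m3
```

```text
time_s: 10.7
tool_pos: [0.5299, -0.0216, 0.2208]
tool_rot: [150.3, 0.0, 85.8]
force: [-4.0, -0.6, 0.4]
grip_width: 0.0004
top 119 64 lip top 0.5133 std 0.0013 pointer top 0.5085 std 0.0012 -> to go mm 0.8
scene 208 123 lip top 0.5149 std 0.0015 pointer top 0.5099 std 0.0015 -> to go mm 0.6
tcp loc [0.2643 0.0102 0.5099] F [-3.8655  0.4794 -2.2106] 10.8
top 130 63 lip top 0.5134 std 0.0012 pointer top 0.5085 std 0.0014 -> to go mm 0.6
scene 212 125 lip top 0.5151 std 0.0016 pointer top 0.5102 std 0.0016 -> to go mm 0.5
tcp loc [0.2643 0.0102 0.5099] F [-3.3534  0.2001 -2.4494] 10.9
```

```bash
python3 -m creep '[[0,0.06,-0.02,0,0,0,0],[0,0,0,0,0,0,0]]'; python3 meas.py m4
```

```text
time_s: 11.1
tool_pos: [0.5302, -0.0216, 0.2211]
tool_rot: [150.3, 0.0, 85.8]
force: [-3.3, 0.4, -0.3]
grip_width: 0.0003
top 121 60 lip top 0.5137 std 0.0012 pointer top 0.5085 std 0.0013 -> to go mm 0.3
scene 210 123 lip top 0.5151 std 0.0017 pointer top 0.5100 std 0.0016 -> to go mm 0.3
tcp loc [0.2643 0.0102 0.5104] F [-2.7398  0.8268 -2.4996] 11.2
```

```bash
python3 -m creep '[[0,-0.5,0.17,0,0,0,0],[0,-0.8,0.25,0,0,0,0],[0,-0.3,-1,0,0,0,0],[0,0,-2,0,0,0,0],[0,0,-2,0,0,0,0],[0,0,0,0,0,0,0]]'; python3 meas.py m5; python3 tgt2.py .2 .01 .55
```

```text
time_s: 11.8
tool_pos: [0.4938, -0.0192, 0.2566]
tool_rot: [149.7, -0.0, 85.7]
force: [-0.1, 0.5, 0.7]
grip_width: 0.0008
top 119 64 lip top 0.5137 std 0.0011 pointer top 0.5087 std 0.0012 -> to go mm 0.5
scene 207 125 lip top 0.5156 std 0.0016 pointer top 0.5098 std 0.0015 -> to go mm -0.3
tcp loc [0.2148 0.0105 0.512 ] F [ 0.2553 -0.1425 -0.2668] 11.9
loc now [0.2148 0.0105 0.512 ] t 11.9 F loc [ 0.2553 -0.1425 -0.2668]
rotvec tool (rad) [ 0.0359  0.0066 -0.0125]
shift tool now cm [-0.0276  3.0705 -2.6856]  in goal axes cm [-0.0475  2.9717 -2.7943] world [ 0.5064 -0.0204  0.2928]
[ 18.8 -16.9 -18.4 127.3  -4.8  38.8  88.3]
```

```bash
python3 -m creep '[[0,1.3,-2.6,0,0,0,0],[0,1.3,-2.6,0,0,0,0],[0,0,0,0,0,0,0]]'; python3 meas.py m6
```

```text
time_s: 12.2
tool_pos: [0.5031, -0.02, 0.3048]
tool_rot: [150.7, 0.1, 85.6]
force: [0.2, -0.3, -0.0]
grip_width: 0.0
top 128 64 lip top 0.5136 std 0.0013 pointer top 0.5083 std 0.0013 -> to go mm 0.2
scene 214 123 lip top 0.5155 std 0.0017 pointer top 0.5103 std 0.0014 -> to go mm 0.3
tcp loc [0.1906 0.0097 0.5525] F [ 0.6204 -0.4843  0.2455] 12.3
```

View pics/m6_scene.png

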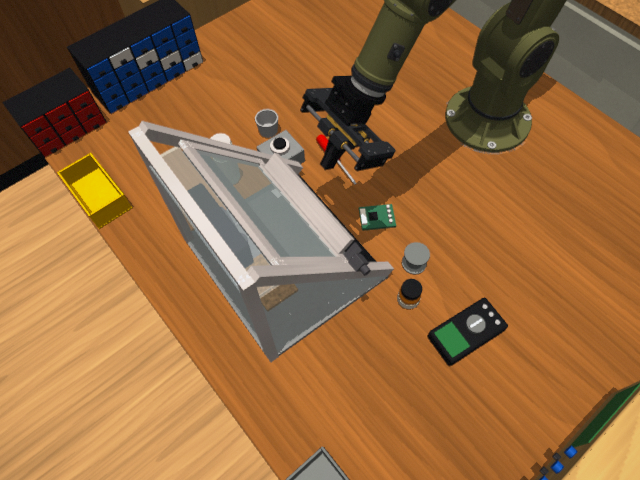

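The lip is level with the clamp at (360,262). The hand is clear of everything, the button at (280,145) is up, and the bystanders look to be where they were.

```bash
python3 -c "
from cell import order
print(order.sign_off())"
```

```text
the job is handed in; nothing more can be done
None
```

I pressed the fan button first, then pushed the sash up to the pointer, and handed the job in with the hand clear. It took about 12 s of the 43 s allowed.

- **Fan button:** I pressed it with closed fingers until it bottomed out, about 6 mm after first contact. The force read at most 36 N for a moment, which is more than the 5 N needed because the last step ran onto the stop. In the later pictures the button looks up again. The depth check I ran for that failed because the arm was in the way, so this rests on the pictures alone.
- **Sash:** I pushed the lip from beneath with closed fingers about 62 mm up the slope, at 2 to 5 N. The first attempt to get the hand below the lip ran into joint limits, so I used a steeper tool angle. The fingers therefore met the lip's lower front edge about 15 mm behind their tips.
- **Last checks:** after I withdrew, the top camera put the lip 0.2 mm below the pointer and the scene camera 0.3 mm below, with noise of about 0.5 mm. The pointer's measured position did not change. The other things on the bench look unmoved in the last picture, though I did not measure them.

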